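Put the transport lock pin into the shaker

ROBOT

A 6-joint arm with a two-finger parallel gripper is mounted at the origin on a cart in front of the work surface, level with it; the furniture and walls round the work are solid. World frame = base frame: x ahead of the robot, y to its left, z up, the work surface at z = 0. Lengths are in m, angles in rad, forces in N, time in s.
With the tool pointing down it reaches from about 0.275 to 0.775 m from the base axis. Payload 14.6 kg.
Tool frame: the origin (TCP) lies midway between the tips of the shut fingers; the grasp point (between the pads) lies r.pinch_z behind it (r.pinch_z is the distance from the TCP to the grasp point, in m); z points along the fingers, y is the line along which they close (so a half turn about z gives the same grasp; the last joint's range is limited). The gripper opens to 85 mm and grips with 20 to 120 N. Pads are 22 mm wide; open, the fingers measure 114 mm over their backs; the gripper's body (76 mm by 85 mm) begins 54 mm behind the grasp point. The pads swing forward as they close: fully open they stand 13 mm farther back than shut.
Start: joints at [-0.155, 0.263, -0.048, 1.259, 0, 1.415], TCP at [0.525, -0, 0.21] pointing down, gripper open.
Joint ranges: [-2.65, 2.65], [-0.89, 1.7], [-1.18, 1.37], [-2.13, 2.11], [-1.35, 1.29], [-3.14, 3.14]. Speed limits (rad/s): [1.89, 1.89, 2.57, 2.79, 3.14, 3.14].

INTERFACE

Orientations are given as a unit quaternion [x, y, z, w].
In Python, from workcell import sensors, viewer, close_job, r gives the robot as it stands.
- The arm moves only by the tool apply_moves, never from a script. Its argument "series" is a list that holds one entry, the list of rows, each a list of 7 numbers: the shift along the tool's x, y, z in mm, then the turn, a rotation vector about the tool's x, y, z in rad, then the opening, from 0 (shut) to 1 (fully open). A call has exactly 10 rows; each row is the pose to reach, as a shift and turn from the pose commanded when the call began, along the tool's axes at that moment; what a row does not reach only later rows make up. A row lasts 1/8 s, in which the tool goes at most 62.5 mm and 10.7 degrees, less where a joint would pass 70% of its speed; a pose out of reach is approached as far as the arm can. A call with a gripper value outside its range is refused whole. The fingers move at their own pace and stop on an object; the grip force is fixed at half the most. Time passes only in rows, so rows that repeat a pose let the fingers close, or fill a call up. It gives the time, the measured TCP pose, the force, the opening and the grip force at its end, in the units of the state.
- sensors.get_obs(): the state, without advancing time (a new reading comes with each control period).
- viewer.read_camera(name): name is "scene" or "side" or "wrist"; returns a dict with "img" (384x512x3 uint8, red, green, blue), "range_z" (384x512 float32, m along the optical axis (not along the pixel's ray), 0 where there is no reading), "vertical_fov" (degrees; the focal length in pixels is half the picture's height over the tangent of half this angle, whatever the lens; pixels are square), "cx", "cy" (the principal point, pixels), "eye" and "rotation" of the camera in the world. Camera axes: x right, y down, z forward; pixel columns grow to the right and rows downward; lengths in m; the calibration is good to about 2 mm. A picture is of the moment at which its call begins.
- close_job(): hands the job in; it is judged then, once.
The state is a dict: "time": time; "joint_pos": joint angles; "joint_vel": joint speeds; "joint_torque": joint torques, N m; "position": TCP position; "eef_rot": TCP orientation; "contact_force": force on the tool from outside, world axes, zero at the start; "wrist_torque": the same for the moment, N m; "finger_gap": finger opening in m; "gripper_force": force on a finger pad.
Only numpy, scipy, OpenCV 4.12 (cv2) and the standard library are available. Lean on these libraries where they do the work, as an engineer would, in place of code of your own. Each camera call takes 0.05 s, during which the arm holds its last target. There are 200 camera calls.

TASK

The shaker is about to be moved, so its platform must be locked: take the transport lock pin, the one with the slim tall round handle, out of its parking stand and lower it into the hole with the raised steel collar in the shaker's platform until its flange lies flat on the collar. Keep hold of it while it goes in rather than dropping it, then let go and leave it standing upright and fully home. Leave the other pin, with the broad mushroom knob, in its stand.

Things in the scene. Friction and masses are not known exactly. Their poses are not given: they have to be found in the camera images.
- lock_pin: Lock pin, 116 mm tall, 0.15 kg, upright in one of two alike grey stands (70 mm high). Origin: foot, on its axis, 10 mm above the worktop at first; z up. From the foot: steel shank 16 mm across to 60 mm (60 mm lift clears the stand), flange 56 mm across from 60 to 66 mm (underside rests on the stand), slim round black handle 20 mm across from 66 to 116 mm: grip at about 95 mm. Round: yaw is free.
- lock_hole (a point): Centre of the lock hole's mouth, at the top of its steel collar (64 mm across, 5 mm high), 85 mm above the worktop, z up; front left corner of the fixed white shaker's aluminium platform (220 x 240 mm, turned up to 17 degrees). The hole is 34 mm wide, straight, 69 mm deep; the pin's foot ends 60 mm below this point, its flange on the collar.
- plain_hole (a point): The wrong hole: centre of the mouth of a plain hole of the same width without a collar, front right corner of the same platform, 124 mm from the lock hole, 80 mm above the worktop; it ends blind 12 mm down. z up.
- knob_pin: The other pin, to be left alone: same shank and flange, but with a broad mushroom-shaped black knob 48 mm across, 100 mm tall in all; it stands in the other grey stand, 14 to 24 cm away. Origin at its foot, z up.
Things that resemble listed ones, but are neither listed nor needed, are in the scene too. Leave any red look-alike of the lock_pin alone.

How it is judged:
On the way:
1. the lock pin, still held, has its foot at least 20 mm down in the collared hole (z of lock_pin in the frame of lock_hole below -0.02 m and horizontal distance between lock_pin and lock_hole below 0.014 m and contact force between the fingers and lock_pin above 0.5 N).
At the end, for the whole second after the job is handed in: The lock pin stands released and at rest in the collared hole, its foot at least 54 mm below the hole's mouth (fully home is 60 mm) and within 14 mm of its axis, tilted less than 10 degrees; the knob pin is within 20 mm of where it started (z of lock_pin in the frame of lock_hole below -0.054 m and horizontal distance between lock_pin and lock_hole below 0.014 m and angle between lock_pin's own z axis and vertical below 0.17 rad and linear speed of lock_pin below 0.02 m/s and distance of knob_pin from where it was at the start of the episode below 0.02 m); the robot touches nothing.
It fails at once if the knob pin is pulled out of its stand or knocked over (distance of knob_pin from where it was at the start of the episode above 0.03 m).
It also fails if it takes over 42 s, if anything falls off the work surface, if the arm or the gripper's body presses on something with over 40 N, if the wrist force passes 120 N, or if a joint passes its speed limit or range.

## Working session

There is one attempt and no reset: what is moved stays moved. The work goes in short steps, Python scripts to look and compute and a tool call to move; the robot and the scene stay as the last step left them, time stands still between calls to the robot, and variables do not carry over. Pictures are saved under pics/ and viewed, at most 10 in all, crops included, and the job is handed in when it is done.

Besides the shell and the picture viewer there is one more tool, called after "Call:" as name(argument=value, ...) on one line, values as JSON. apply_moves: Moves the arm, as the interface text tells. Its arguments: {"type":"object","properties":{"series":{"type":"array"}},"required":["series"]}

```bash
mkdir -p pics; cat > h.py <<'E'
import numpy as np, cv2
from workcell import sensors, viewer, close_job, r
def cam(n):
    c=viewer.read_camera(n); c['f']=c['img'].shape[0]/2/np.tan(np.radians(c['vertical_fov'])/2); 
    c['R']=np.array(c['rotation']).reshape(3,3) if np.size(c['rotation'])==9 else None
    return c
def pts(c):
    h,w=c['range_z'].shape; u,v=np.meshgrid(np.arange(w),np.arange(h)); z=c['range_z']
    p=np.stack([(u-c['cx'])/c['f']*z,(v-c['cy'])/c['f']*z,z],-1)
    return p@c['R'].T+np.array(c['eye'])
def save(n,img): cv2.imwrite('pics/'+n,cv2.cvtColor(img,cv2.COLOR_RGB2BGR))
E
python3 - <<'E'
from h import *
o=sensors.get_obs(); print(o['time'],o['position'],o['eef_rot'],r.pinch_z)
for n in('scene','side','wrist'):
    c=cam(n); save(n+'0.png',c['img']); print(n,c['eye'],c['rotation'],c['f'],c['cx'],c['cy'])
    np.savez(n+'0.npz',P=pts(c),img=c['img'])
E
```

```text
0.0 [5.24705193e-01 3.89246310e-05 2.09233786e-01] [ 7.07111468e-01  7.07101895e-01 -3.06182598e-04 -4.34168546e-04] 0.0187
scene [-0.51447043 -0.63317516  0.76857537] [ 0.75682108 -0.42381263  0.25437224 -0.42766748] 484.9199905864572 254.51039745335524 183.25976053028134Traceback (most recent call last):
  File "<stdin>", line 5, in <module>
  File "h.py", line 10, in pts
    return p@c['R'].T+np.array(c['eye'])
             ^^^^^^^^
AttributeError: 'NoneType' object has no attribute 'T'
```

```bash
sed -i "s/^    c\['R'\]=.*/    c['R']=Rotation.from_quat(c['rotation']).as_matrix()/; 1a from scipy.spatial.transform import Rotation" h.py
python3 - <<'E'
from h import *
I=[]
for n in('scene','side','wrist'):
    c=cam(n); I.append(c['img']); print(n,c['eye'],c['R'][:,2])
    np.savez(n+'0.npz',P=pts(c),img=c['img'])
    save(n+'0.png',c['img'])
E
```

```text
scene [-0.51447043 -0.63317516  0.76857537] [ 0.7475303   0.43172319 -0.50479058]
side [ 0.30174994 -0.97588877  0.81851698] [ 0.1593608   0.7715449  -0.61589172]
wrist [0.52668568 0.07291788 0.37404741] [-0.00159783 -0.28856743 -0.95745824]
```

View pics/scene0.png

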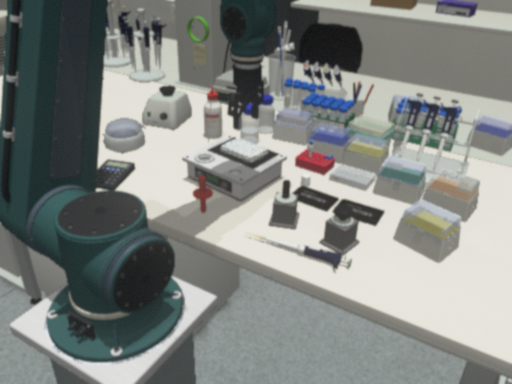

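View pics/side0.png

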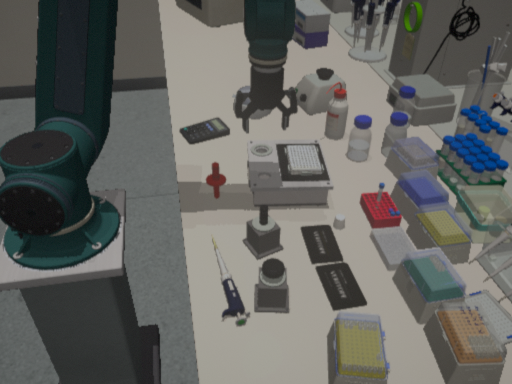

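Candidates: the slim black handle at scene (286,190) / side (264,215) is the lock pin. The mushroom knob is at scene (344,213) / side (273,268), and the red look-alike at scene (203,192) / side (216,180). The collar is at side (263,152) and the plain hole probably near side (262,182). I'll check this in a close crop.

```bash
python3 - <<'E'
from h import *
d=np.load('side0.npz'); im=d['img']; P=d['P']
save('crop.png',cv2.resize(im[130:310,190:350],None,fx=3.3,fy=3.3,interpolation=cv2.INTER_CUBIC))
for n in('scene','side'):
    d=np.load(n+'0.npz');P=d['P'];im=d['img'].astype(int)
    x,y,z=P[...,0],P[...,1],P[...,2]
    boxes={'scene':dict(pin=(270,300,175,225),knob=(325,362,200,250),col=(188,222,145,172)),'side':dict(pin=(245,285,200,255),knob=(250,295,255,310),col=(245,282,138,168))}[n]
    for k,(a,b,c,e) in boxes.items():
        m=np.zeros(z.shape,bool); m[c:e,a:b]=1
        lo,hi={'pin':(.085,.135),'knob':(.085,.12),'col':(.083,.09)}[k]
        m&=(z>lo)&(z<hi)
        Q=P[m]; print(n,k,m.sum(),np.median(Q,0),Q.min(0),Q.max(0))
E
```

```text
scene pin 115 [ 0.48643051 -0.15122548  0.10892471] [ 0.47988    -0.15903294  0.08514811] [ 0.49872929 -0.13850888  0.12802817]
scene knob 236 [ 0.46608644 -0.32135777  0.10804453] [ 0.45039973 -0.34248618  0.09325734] [ 0.49447844 -0.29539245  0.11294339]
scene col 98 [0.55083026 0.15834599 0.08461814] [0.50002627 0.07985583 0.08302273] [0.62913687 0.19253668 0.08791237]
side pin 130 [ 0.49019463 -0.15543444  0.11057948] [ 0.48161719 -0.16133958  0.08550837] [ 0.50085611 -0.14079019  0.1272191 ]
side knob 376 [ 0.47444648 -0.32761546  0.10663439] [ 0.45304157 -0.34439855  0.09044037] [ 0.49985167 -0.30068045  0.11122711]
side col 40 [0.55103611 0.16470068 0.08364166] [0.51955423 0.13253331 0.08305017] [0.57937315 0.18896683 0.08653357]
```

View pics/crop.png

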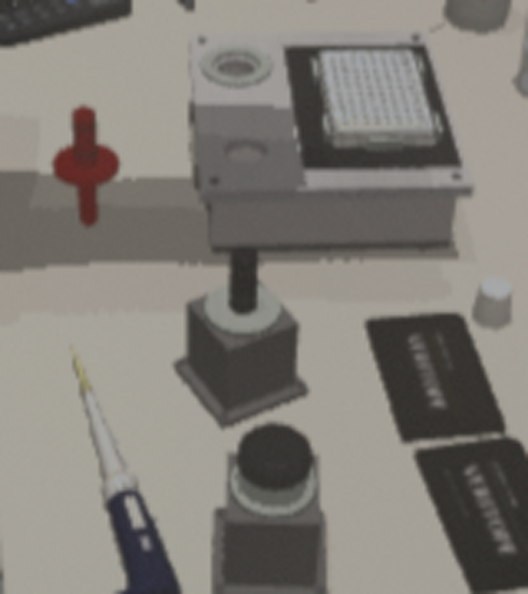

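View pics/wrist0.png

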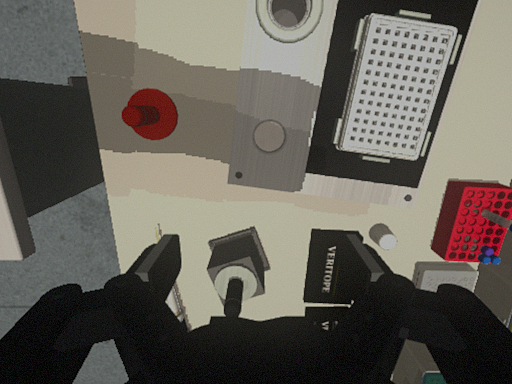

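The crop confirms it: the slim-handled pin is at crop (243,280) in the nearer stand, and the mushroom knob is at (275,455). The collared hole is at (237,65) and the plain hole at (245,150). The pin measures about (0.492,-0.148) with its top at 0.127 (expected 0.126), so I'm moving above it.

Call:
apply_moves(series=[[[-40, -9, 0, 0, 0, 0, 1], [-80, -18, 0, 0, 0, 0, 1], [-120, -27, 0, 0, 0, 0, 1], [-148, -33, 0, 0, 0, 0, 1], [-148, -33, 20, 0, 0, 0, 1], [-148, -33, 40, 0, 0, 0, 1], [-148, -33, 40, 0, 0, 0, 1], [-148, -33, 40, 0, 0, 0, 1], [-148, -33, 40, 0, 0, 0, 1], [-148, -33, 40, 0, 0, 0, 1]]])

```text
time: 1.45
position: [0.4923, -0.148, 0.1701]
eef_rot: [0.707, 0.707, 0.0, 0.0]
contact_force: [0.4, 0.1, 0.1]
finger_gap: 0.0856
gripper_force: 0.0
```

```bash
python3 - <<'E'
from h import *
o=sensors.get_obs(); print(o['time'],o['position'],o['contact_force'])
c=cam('wrist'); save('w1.png',c['img']); P=pts(c); np.savez('w1.npz',P=P,img=c['img'])
x,y,z=P[...,0],P[...,1],P[...,2]
m=(z>.118)&(z<.132)&(abs(x-.492)<.03)&(abs(y+.148)<.03); Q=P[m]; print('pintop',m.sum(),Q.mean(0),Q.min(0),Q.max(0))
m=(z>.069)&(z<.08)&(abs(x-.492)<.035)&(abs(y+.148)<.035); Q=P[m]; print('flange',m.sum(),Q.mean(0),Q.min(0),Q.max(0))
# collar from all stored views
for n in('scene0','side0'):
    d=np.load(n+'.npz');P=d['P'];x,y,z=np.moveaxis(P,-1,0)
    m=(z>.0835)&(z<.088)&(abs(x-.55)<.06)&(abs(y-.16)<.06);Q=P[m]; print(n,m.sum(),Q.min(0),Q.max(0))
    m=(abs(x-.58)<.15)&(abs(y-.12)<.15)
    for X in np.arange(.46,.72,.02): 
        print([int(1000*np.median(z[m&(abs(x-X)<.01)&(abs(y-Y)<.01)])) if (m&(abs(x-X)<.01)&(abs(y-Y)<.01)).any() else -1 for Y in np.arange(0,.26,.02)])
E
```

```text
1.45 [ 0.49225704 -0.14804765  0.17014196] [0.39511109 0.08059647 0.08120265]
pintop 444 [ 0.49554446 -0.14536257  0.12559881] [ 0.48621467 -0.15624183  0.11833593] [ 0.50472883 -0.13697403  0.12799907]
flange 2558 [ 0.49449907 -0.1415826   0.07431484] [ 0.45781965 -0.18296088  0.06900588] [ 0.52697838 -0.11300402  0.07984403]
scene0 84 [0.51829411 0.10779705 0.08350284] [0.60950024 0.19253668 0.08791237]
[316, -1, -755, -2, -3, -760, -759, -757, -3, 0, 0, 0, 0]
[440, 499, 515, 0, -753, -757, -760, -760, -757, -2, -1, 0, -1]
[53, 53, 39, 36, 34, 33, -356, -755, 0, -751, -2, 0, 0]
[31, -375, -756, -1, 14, 28, 30, 47, 55, 26, 28, 20, 0]
[32, -756, -754, 71, -752, 77, 77, 77, -756, -751, 0, 0, 0]
[248, 77, 70, 72, 78, -755, -754, 80, -757, 75, -756, -756, -757]
[83, 77, -756, 78, 77, -754, -752, -756, 72, -759, -755, -758, -761]
[38, 78, 81, 79, -755, 78, -755, -338, -338, -753, -756, -760, -761]
[-338, 81, -333, 89, 84, 81, 82, 82, -752, -751, 76, -760, -760]
[-755, 83, -329, 91, -752, 92, -329, -755, -756, 79, -752, -762, -758]
[78, 81, -327, -757, -754, -752, -754, 92, -760, -753, -7
[... 233 characters left out ...]
0.08653357]
[295, -2, -2, -2, -2, -2, -2, -2, -2, -1, -1, -2, -2]
[335, -1, -3, -2, -1, -2, -2, -2, -2, -2, -2, -1, -2]
[42, 76, 75, 48, 0, 0, -1, -1, -2, -1, -2, -2, -1]
[42, 78, 75, 76, 77, 77, 77, 78, 79, 76, 76, 0, -2]
[39, 77, 66, 74, 77, 77, 77, 80, 79, 77, 78, 78, -1]
[78, 77, 78, 77, 77, 77, 78, 81, 76, 75, 78, 75, -1]
[294, 78, 78, 77, 77, 77, 77, 77, 79, 79, 78, 76, -1]
[78, 79, 81, 79, 78, 79, 79, 79, 78, 78, 77, 76, -1]
[78, 80, 92, 91, 91, 92, 89, 87, 79, 78, 77, 76, -1]
[78, 86, 92, 93, 92, 92, 92, 92, 91, 79, 77, 74, -1]
[78, 87, 92, 93, 92, 92, 93, 92, 90, 78, 76, -1, -1]
[79, 86, 92, 92, 92, 92, 93, 93, 88, 76, 77, -1, -1]
[78, 78, 82, 80, 79, 90, 91, 92, 79, 77, 76, -1, -1]
```

View pics/w1.png

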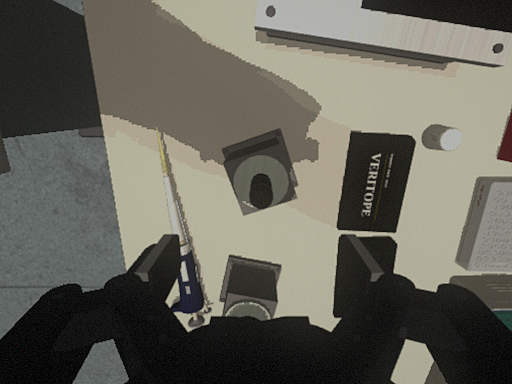

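The picture shows the pin centred at (262,190) between the fingers at (155,260) and (360,260). It measures (0.495,-0.146) with its top at 0.126. Descending and gripping.

Call:
apply_moves(series=[[[2, 3, 25, 0, 0, 0, 1], [2, 3, 55, 0, 0, 0, 1], [2, 3, 83, 0, 0, 0, 1], [2, 3, 83, 0, 0, 0, 1], [2, 3, 83, 0, 0, 0, 0], [2, 3, 83, 0, 0, 0, 0], [2, 3, 83, 0, 0, 0, 0], [2, 3, 83, 0, 0, 0, 0], [2, 3, 83, 0, 0, 0, 0], [2, 3, 83, 0, 0, 0, 0]]])

```text
time: 2.75
position: [0.495, -0.1461, 0.0872]
eef_rot: [0.707, 0.707, -0.0, 0.0]
contact_force: [-1.5, 0.5, 5.2]
finger_gap: 0.0179
gripper_force: 58.4
```

Call:
apply_moves(series=[[[0, 0, -40, 0, 0, 0, 0], [0, 0, -80, 0, 0, 0, 0], [0, 0, -120, 0, 0, 0, 0], [30, 10, -130, 0, 0, 0, 0], [75, 20, -130, 0, 0, 0, 0], [120, 35, -130, 0, 0, 0, 0], [165, 45, -130, 0, 0, 0, 0], [206, 53, -130, 0, 0, 0, 0], [206, 53, -130, 0, 0, 0, 0], [206, 53, -130, 0, 0, 0, 0]]])

```text
time: 4.0
position: [0.5479, 0.0597, 0.2166]
eef_rot: [0.707, 0.707, -0.0, -0.0]
contact_force: [-0.1, -0.3, -1.0]
finger_gap: 0.0175
gripper_force: 59.4
```

```bash
python3 - <<'E'
from h import *
o=sensors.get_obs(); print(o['time'],o['position'],o['finger_gap'],o['gripper_force'])
c=cam('wrist'); im=c['img'].copy(); P=pts(c)
def cast(u,v,h):
    d=c['R']@np.array([(u-c['cx'])/c['f'],(v-c['cy'])/c['f'],1]); e=np.array(c['eye']); return e+d*(h-e[2])/d[2]
g=cv2.medianBlur(cv2.cvtColor(im,cv2.COLOR_RGB2GRAY),5)
cs,_=cv2.findContours(cv2.Canny(g,40,110),cv2.RETR_LIST,cv2.CHAIN_APPROX_NONE)
for k in cs:
    if len(k)<40: continue
    Q=np.array([cast(u,v,.085) for u,v in k[:,0]])[:,:2].astype(np.float32)
    (cx,cy),R=cv2.minEnclosingCircle(Q); d=np.hypot(*(Q-[cx,cy]).T)
    if .013<R<.04 and abs(cy-.16)<.05 and abs(cx-.55)<.05: print(cx,cy,R,d.std(),k[:,0].mean(0)); cv2.drawContours(im,[k],-1,(255,0,0),1)
x,y,z=np.moveaxis(P,-1,0)
m=(z>.0825)&(z<.09)&(np.hypot(x-.55,y-.16)<.05); Q=P[m]; print(m.sum(),Q.min(0),Q.max(0),Q.mean(0))
save('w2.png',im)
E
```

```text
4.0 [0.54786188 0.05971667 0.21660048] 0.01746723910924559 59.39883633283898
0.5563711524009705 0.1566295176744461 0.028559625148773193 0.002526722889212556 [268.57664234  95.18248175]
0.554054856300354 0.16192719340324402 0.032506804913282394 0.0008707322215652828 [262.52808989  94.99438202]
0.5544191598892212 0.1641739159822464 0.016973339021205902 0.0003328134997357963 [263.9673913   74.48913043]
0.5532948970794678 0.16407836973667145 0.01808520406484604 0.0008300738190948115 [263.43434343  74.32323232]
0.5544615983963013 0.17181940376758575 0.020429832860827446 0.0018658744575064951 [264.54166667  56.72916667]
1888 [0.51829707 0.13352159 0.0825308 ] [0.59930525 0.19823312 0.08787036] [0.55464516 0.16591417 0.08511286]
```

View pics/w2.png

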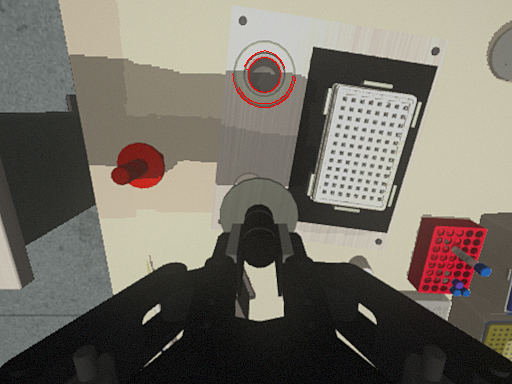

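The collared hole shows at (264,74), with a fitted rim radius of 17.0 mm (expected 17) at (0.554,0.164). The plain hole sits under the held flange near (250,180). The pin is held upright at (258,215). Going over the collar and part way in.

Call:
apply_moves(series=[[[40, 2, 0, 0, 0, 0, 0], [80, 4, 0, 0, 0, 0, 0], [104, 6, 0, 0, 0, 0, 0], [104, 6, 0, 0, 0, 0, 0], [104, 6, 20, 0, 0, 0, 0], [104, 6, 40, 0, 0, 0, 0], [104, 6, 55, 0, 0, 0, 0], [104, 6, 70, 0, 0, 0, 0], [104, 6, 80, 0, 0, 0, 0], [104, 6, 80, 0, 0, 0, 0]]])

```text
time: 5.3
position: [0.5538, 0.1631, 0.1363]
eef_rot: [0.707, 0.707, -0.0, -0.0]
contact_force: [-0.5, -0.1, -0.9]
finger_gap: 0.0176
gripper_force: 59.4
```

```bash
python3 - <<'E'
from h import *
o=sensors.get_obs(); print(o['time'],o['position'],o['contact_force'],o['wrist_torque'],o['finger_gap'])
for n in('side','wrist'):
    c=cam(n); im=c['img']
    save(n+'3.png',cv2.resize(im[90:190,210:330],None,fx=4,fy=4) if n=='side' else im)
E
```

```text
5.3 [0.55375978 0.16314311 0.13631523] [-0.50443326 -0.13409937 -0.88416646] [-0.03826474  0.01560724  0.00992013] 0.017623501588942162
```

View pics/side3.png

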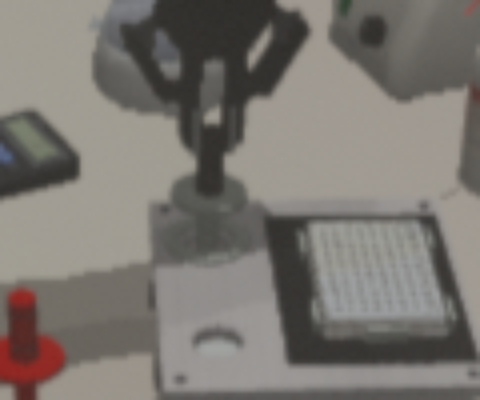

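The crop shows the pin above the collar at (210,240), with its shank inside and the flange at (208,195) still about 35 mm up. There is no side force. Lowering the rest while still held.

Call:
apply_moves(series=[[[0, 0, 8, 0, 0, 0, 0], [0, 0, 16, 0, 0, 0, 0], [0, 0, 23, 0, 0, 0, 0], [0, 0, 28, 0, 0, 0, 0], [0, 0, 31, 0, 0, 0, 0], [0, 0, 33, 0, 0, 0, 0], [0, 0, 34, 0, 0, 0, 0], [0, 0, 35, 0, 0, 0, 0], [0, 0, 35, 0, 0, 0, 0], [0, 0, 35, 0, 0, 0, 0]]])

```text
time: 6.65
position: [0.5541, 0.164, 0.1018]
eef_rot: [0.707, 0.707, 0.0, 0.0]
contact_force: [0.2, 1.2, -0.2]
finger_gap: 0.0176
gripper_force: 59.6
```

Call:
apply_moves(series=[[[0, 0, 0.5, 0, 0, 0, 0], [0, 0, 1, 0, 0, 0, 0], [0, 0, 1, 0, 0, 0, 0], [0, 0, 1.5, 0, 0, 0, 0], [0, 0, 1.5, 0, 0, 0, 0], [0, 0, 1.5, 0, 0, 0, 0], [0, 0, 1.5, 0, 0, 0, 0], [0, 0, 1.5, 0, 0, 0, 0], [0, 0, 1.5, 0, 0, 0, 0], [0, 0, 1.5, 0, 0, 0, 0]]])

```text
time: 7.9
position: [0.5542, 0.1645, 0.1009]
eef_rot: [0.707, 0.707, 0.001, -0.0]
contact_force: [-2.7, 3.7, 10.5]
finger_gap: 0.0177
gripper_force: 60.6
```

The 10.5 N upward force at the expected height means the flange is seated. Releasing and backing off straight up.

Call:
apply_moves(series=[[[0, 0, -1, 0, 0, 0, 0.7], [0, 0, -1, 0, 0, 0, 0.7], [0, 0, -1, 0, 0, 0, 0.7], [0, 0, -1, 0, 0, 0, 0.7], [0, 0, -1, 0, 0, 0, 0.7], [0, 0, -15, 0, 0, 0, 0.7], [0, 0, -40, 0, 0, 0, 0.7], [0, 0, -80, 0, 0, 0, 0.7], [0, 0, -120, 0, 0, 0, 0.7], [0, 0, -120, 0, 0, 0, 0.7]]])

```text
time: 9.15
position: [0.5553, 0.1642, 0.2238]
eef_rot: [0.707, 0.707, 0.002, 0.002]
contact_force: [-0.8, 0.2, -0.1]
finger_gap: 0.06
gripper_force: 0.0
```

```bash
python3 - <<'E'
from h import *
o=sensors.get_obs(); print(o['time'],o['position'],o['contact_force'],o['finger_gap'])
c=cam('side'); im=c['img']; P=pts(c); x,y,z=np.moveaxis(P,-1,0)
m=(np.hypot(x-.554,y-.164)<.025)&(z>.1)&(z<.16); Q=P[m]; print(m.sum(),Q.min(0),Q.max(0),Q.mean(0))
save('side4.png',cv2.resize(im[90:310,200:340],None,fx=2.7,fy=2.7))
E
```

```text
9.15 [0.55532759 0.16422079 0.22382616] [-0.7543856   0.21279365 -0.13399243] 0.05996165667937689
94 [0.54133005 0.14748738 0.1000997 ] [0.55993933 0.16828781 0.13911505] [0.54917394 0.15671725 0.12214375]
```

View pics/side4.png

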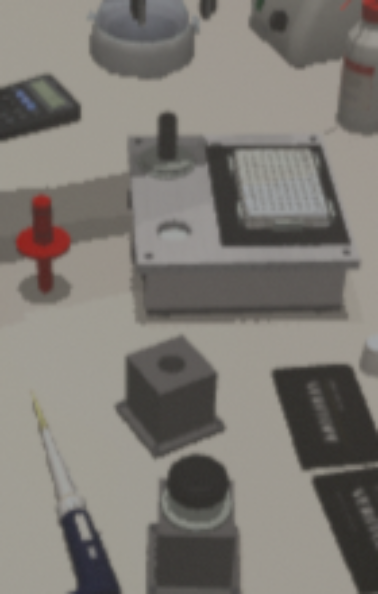

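The pin stands upright in the collar at (168,140), with its top at z 0.139 (expected 0.141), so it is fully home. The stand at (172,365) is empty and the knob pin at (198,490) is untouched. The gripper is clear, so I'm handing in.

```bash
python3 -c "
from h import *
print(close_job())"
```

```text
the job is handed in; nothing more can be done
None
```

The lock pin is fully home and upright in the collared hole, released with the gripper clear, the knob pin was left in its stand, and the job is handed in (no verdict was returned).

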